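# Put the light-sensitive flask away in its dark storage well

## Robot

A 6-joint arm with a two-finger parallel gripper is mounted at the origin on the work surface. World frame = base frame: x ahead of the robot, y to its left, z up, the work surface at z = 0. Lengths are in mm, angles in rad, forces in N, time in s.
With the tool pointing down it reaches from about 350 to 975 mm from the base axis. Payload 7.1 kg.
Tool frame: the origin (TCP) lies midway between the tips of the shut fingers; the grasp point (between the pads) lies 19 mm behind it; z points along the fingers, y is the line along which they close (so a half turn about z gives the same grasp; the last joint's range is limited). The gripper opens to 88 mm and grips with 3 to 60 N. Pads are 20 mm wide; open, the fingers measure 115 mm over their backs; the gripper's body (75 mm by 178 mm) begins 61 mm behind the grasp point.
Start: joints at [-1.257, 0.423, 1.63, -0, 1.089, -0.019], TCP at [204.199, -590.684, 222.675] pointing down, gripper open.
Joint ranges: [-3, 3], [-0.9, 2.11], [0.09, 2.58], [-1.31, 4.45], [0.11, 2.69], [-2.54, 2.54]. Speed limits (rad/s): [2.39, 2.39, 3.01, 3.14, 3.14, 3.14].

## Interface

Orientations are given as a rotation vector (axis times angle).
In Python, from workcell import get_obs, get_image, camera_params, close_job gives the robot as it stands.
- The arm moves only by the shell command python3 -m creep 'ROWS' [OPENING]. ROWS is a JSON object of lists of equal length, an entry for each row: "delta_pos": the shift along the tool's x, y, z in m, a list of three; "twist": the turn, a rotation vector about the tool's x, y, z in degrees, a list of three. A call has 1 to 20 rows; each row shifts and turns the commanded pose from where the row before left it, along the tool's axes as they then stand; what a row does not reach is not made up. A row lasts 1/12 s, in which the tool goes at most 41.7 mm and 7.16 degrees, less where a joint would pass 70% of its speed; a pose out of reach is approached as far as the arm can. A call with a gripper value outside its range is refused whole. OPENING is the opening, from 0 (shut) to 1 (fully open), set as the call begins (- or left out, the last holds). The fingers move at their own pace and stop on an object; the grip force is fixed at half the most. Time passes only in rows, so rows that do not move let the fingers close. It gives the time, the measured TCP pose, the force, the opening and the grip force at its end, in the units of the state.
- get_obs(): the state, without advancing time (a new reading comes with each control period).
- get_image(name): name is "scene" or "side" or "wrist"; returns (picture, depth): 420x560x3 uint8, red, green, blue; 420x560 float32, mm along the optical axis (not along the pixel's ray), 0 where there is no reading.
- camera_params(name): a dict with "camera_matrix" (3x3 intrinsics, pixels), "extrinsics" (4x4, takes a point from camera to world coordinates). Camera axes: x right, y down, z forward; pixel columns grow to the right and rows downward; lengths in mm; the calibration is good to about 2 mm. A picture is of the moment at which its call begins: read the wrist's pose just before it. camera_params takes no time and is no camera call; for the wrist camera it gives the pose at the moment of the call.
- close_job(): hands the job in; it is judged then, once.
The state is a dict: "t": time; "qpos": joint angles; "qvel": joint speeds; "joint_torque": joint torques, N m; "ee_pos": TCP position; "orientation": TCP orientation; "ft_force": force on the tool from outside, world axes, zero at the start; "moment": the same for the moment, N m; "width": finger opening in mm; "grasp_force": force on a finger pad.
Only numpy, scipy, OpenCV 4.12 (cv2) and the standard library are available. Lean on these libraries where they do the work, as an engineer would, in place of code of your own. Each camera call takes 0.05 s, during which the arm holds its last target. There are 200 camera calls.

## Task

Slide the cover of the storage well fully open, lift the wire carrier by its grip block with the round flask riding loose in its ring, and lower it gently, without a drop or a knock, until it stands upright on the floor of the well. Then let go and slide the cover fully shut again. The flask must stay seated upright in the carrier all the way, and the bottle, dishes and conical flask on the bench must be left alone.

Things in the scene. Friction and masses are not known exactly. Their poses are not given: they have to be found in the camera images.
- well: White storage box fixed to the bench, 170 (x) x 320 (y) x 160 mm high. In its -y part is an open-topped square well, 130 x 130 mm inside and 142 mm deep, with walls 20 mm thick; the rest (y from +85 to +235 mm) is a solid deck, level with the rim, that the open cover slides onto. Origin: on the bench, under the centre of the well; x and y along the box's sides, z up.
- well_floor (a point): Centre of the top of the well's flat inner floor, 18 mm above the bench; axes as well. The floor is a cushioned rubber pad that sinks about 2 mm under the loaded carrier (2 N per mm, 6 mm at most).
- well_mouth (a point): Centre of the well's mouth, at rim height, 160 mm above the bench.
- cover (a joint): Sliding cover of the well, a flat grey plate 150 x 150 x 6 mm, its underside 2 mm above the rim. Value in m: 0 = fully shut (centred over the well), 0.15 = fully open; it slides along the box's +y to open. The well is wholly uncovered from 0.14. It stays where it is left; pushing it takes about 2 N.
- cover_handle (a point): Middle of the top edge of the cover's handle, an upright steel rib in the middle of the plate: 80 mm long (along the box's x), 12 mm thick (along y), 25 mm tall above the plate. It moves with the cover; its height is 193 mm above the bench.
- carrier: Steel wire carrier, loose, 0.25 kg, standing on the bench: a flat ring 80 mm in diameter and 6 mm thick with a 28 mm hole, two upright rods of 6 mm at y = +-36 mm, joined on top by a crossbar with a black grip block. 134 mm tall. Origin: centre of the ring's underside, z up, y along the crossbar.
- carrier_grip (a point): Centre of the carrier's grip block, 123 mm above the carrier's underside. The block is 14 mm thick (carrier x), 40 mm long (carrier y, along the crossbar) and 22 mm tall: pinch it from above across its 14 mm.
- carrier_seat (a point): Point on the carrier's axis, 29 mm above its underside, where the centre of the flask's round belly sits when the flask is seated in the ring.
- flask: Small amber glass round-bottomed flask, loose, riding in the carrier's ring: belly 54 mm in diameter, neck 18 mm and lip 23 mm in diameter, 88 mm tall; its lip ends 90 mm above the carrier's underside, 22 mm below the grip block. Origin: lowest point of the belly, z up along the neck. It is not fastened and rolls out if the carrier is tipped or jerked.
- flask_center (a point): Centre of the flask's round belly, 27 mm above its lowest point.
- wash_bottle: Bystander: white wash bottle with green cap and bent spout, 60 mm in diameter, 180 mm tall; origin under its centre.
- petri_pile: Bystander: pile of three petri dishes, 90 mm in diameter, 45 mm tall; origin under its centre.
- conical_flask: Bystander: conical glass flask, 72 mm wide at the foot, 105 mm tall; origin under its centre.
There are look-alikes about, which are no part of the job. Of the things that look like the flask, take the one that is farthest to the robot's left at the start.

How it is judged:
By the outcome, as a careful person would: the job done as asked, in the order asked, and still so for the second after the job is handed in, with the robot touching nothing.
It also fails if it takes over 72 s, if anything falls off the work surface, if the arm or the gripper's body presses on something with over 40 N, if the wrist force passes 120 N, or if a joint passes its speed limit or range.

## Working session

There is one attempt and no reset: what is moved stays moved. The work goes in short steps, Python scripts to look and compute and a shell command to move; the robot and the scene stay as the last step left them, time stands still between calls to the robot, and variables do not carry over. Pictures are saved under pics/ and viewed, at most 10 in all, crops included, and the job is handed in when it is done.

```bash
ls; mkdir -p pics; python3 - <<'E'
from workcell import *
import cv2,numpy as np
print(get_obs())
for n in ["scene","side"]:
    im,d=get_image(n); np.savez(f"pics/{n}0.npz",im=im,d=d,**camera_params(n)); cv2.imwrite(f"pics/{n}0.png",im[:,:,::-1]); print(n,camera_params(n))
E
```

```text
pics
{'t': 0.0, 'qpos': array([-1.25703249e+00,  4.23829052e-01,  1.63067237e+00, -2.84235930e-05,
        1.08864986e+00, -1.90149536e-02]), 'qvel': array([ 5.06543071e-04,  6.37267431e-04, -4.68796280e-04,  5.53679247e-04,
        4.92247953e-05,  7.20261410e-04]), 'joint_torque': array([ 5.88735111e-05, -5.44626224e+01, -2.73658812e+01,  6.44768123e-02,
        2.27706676e-02, -1.14117552e-04]), 'ee_pos': array([ 204.0033031 , -590.17253378,  221.9160078 ]), 'orientation': array([-3.09668446e+00, -5.20084752e-01,  3.98429040e-04]), 'ft_force': array([ 0.00856288, -0.07874787, -0.11429894]), 'moment': array([-0.0132593 ,  0.03445194,  0.01568968]), 'grasp_force': 0.0, 'width': 88.08175018655197}
scene {'camera_matrix': array([[526.07798621,   0.        , 279.95241041],
       [  0.        , 526.07798621, 215.58952473],
       [  0.        ,   0.        ,   1.        ]]), 'extrinsics': array([[ 2.17493495e-01,  8.32078793e-01, -5.10236672e-01,
         1.02683528e+03],
       [ 9.76056589e-01, -1.87112471e-01,  1.10916449e-01,
        -3.16957723e+02],
       [-3.18041935e-03, -5.22143471e-01, -8.52851734e-01,
         9.33209902e+02],
       [ 0.00000000e+00,  0.00000000e+00,  0.00000000e+00,
         1.00000000e+00]])}
side {'camera_matrix': array([[381.2149203 ,   0.        , 277.67314599],
       [  0.        , 381.2149203 , 201.80667281],
       [  0.        ,   0.        ,   1.        ]]), 'extrinsics': array([[ 9.94626944e-01, -5.32237487e-02,  8.87945697e-02,
         4.94392760e+02],
       [-1.03354385e-01, -5.59614329e-01,  8.22283208e-01,
        -8.04427751e+02],
       [ 5.92571870e-03, -8.27042342e-01, -5.62108397e-01,
         5.57151986e+02],
       [ 0.00000000e+00,  0.00000000e+00,  0.00000000e+00,
         1.00000000e+00]])}
```

View pics/scene0.png

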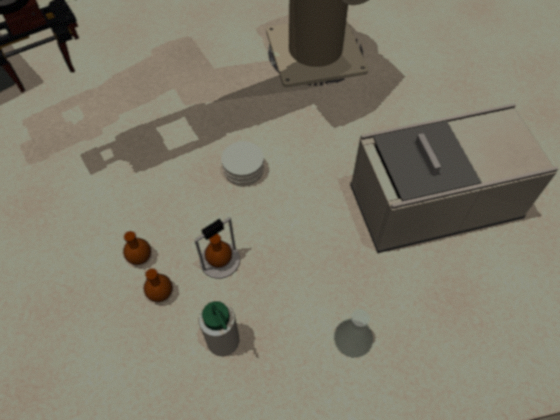

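View pics/side0.png

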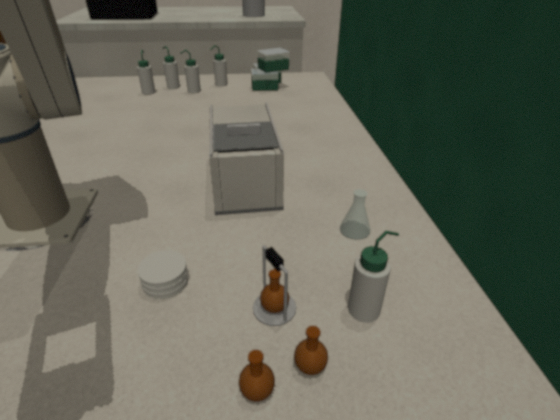

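The scene view shows the carrier with its flask at about (218,250), grip block at (213,229). The loose look-alikes are at (137,250) and (158,287), the dishes at (243,163), the bottle at (218,325), the conical flask at (355,335), the box around (450,180) and the handle at (429,153). In the side view the grip block is at (274,257) and the flask at (274,295). The carried flask is the farthest left (+y) of the three.

```bash
cat > h.py <<'E'
import numpy as np,cv2
def load(n):
    f=np.load(f"pics/{n}.npz"); return f["im"],f["d"],f["camera_matrix"],f["extrinsics"]
def pts(d,K,T):
    v,u=np.mgrid[:d.shape[0],:d.shape[1]]
    c=np.stack([(u-K[0,2])/K[0,0]*d,(v-K[1,2])/K[1,1]*d,d],-1)
    return c@T[:3,:3].T+T[:3,3]
def plane(u,v,K,T,z):
    r=T[:3,:3]@np.array([(u-K[0,2])/K[0,0],(v-K[1,2])/K[1,1],1]); return T[:3,3]+r*(z-T[2,3])/r[2]
def ray(u,v,K,T):
    r=T[:3,:3]@np.array([(u-K[0,2])/K[0,0],(v-K[1,2])/K[1,1],1]); return T[:3,3],r/np.linalg.norm(r)
def cross(a,b):
    (p,r),(q,s)=a,b
    k=np.linalg.lstsq(np.c_[r,-s],q-p,rcond=None)[0]; A=p+k[0]*r;B=q+k[1]*s
    return (A+B)/2,np.linalg.norm(A-B)
E
python3 - <<'E'
from h import *
np.set_printoptions(precision=1,suppress=True)
S=load("scene0");D=load("side0")
R={}
for n,(im,d,K,T),box in (("scene",S,(190,205,250,275)),("side",D,(250,235,300,320))):
    P=pts(d,K,T); h=cv2.cvtColor(im,cv2.COLOR_RGB2HSV)
    x0,y0,x1,y1=box; M=np.zeros(d.shape,bool);M[y0:y1,x0:x1]=1
    blk=M&(im.max(2)<45)&(P[...,2]>90)&(P[...,2]<150)
    v,u=np.nonzero(blk); q=P[blk]; 
    r=cv2.minAreaRect(q[:,:2].astype(np.float32)); ev=np.linalg.eigh(np.cov(q[:,:2].T))
    print(n,"blk",len(u),u.mean(),v.mean(),q.mean(0),q.min(0),q.max(0),r,np.degrees(np.arctan2(*ev[1][::-1,1])))
    t=blk&(P[...,2]>129); print(' top',P[t].mean(0),t.sum())
    R[n]=ray(u.mean(),v.mean(),K,T)
    am=(h[...,0]<15)&(h[...,1]>180)&(im[...,0]>60)
    c,l,st,ce=cv2.connectedComponentsWithStats(am.astype(np.uint8))
    for i in range(1,c):
        if st[i,4]>60: 
            q=P[l==i]; print("amber",ce[i],st[i,4],np.median(q,0),q.max(0))
    # box
    top=(P[...,2]>140)&(P[...,2]<205)&(P[...,1]>-150)&(P[...,0]>250)&(P[...,1]<450)&(P[...,0]<800)
    for lo,hi in ((152,164),(165,174),(180,200)):
        m=top&(P[...,2]>lo)&(P[...,2]<hi); q=P[m]
        m=cv2.morphologyEx(m.astype(np.uint8),cv2.MORPH_OPEN,np.ones((2,2)))>0;q=P[m]
        if len(q)>20:
            r=cv2.minAreaRect(q[:,:2].astype(np.float32));print(lo,len(q),np.median(q[:,2]),r,cv2.boxPoints(r).tolist())
print(cross(R["scene"],R["side"]))
E
```

```text
scene blk 215 212.70697674418605 228.9906976744186 [ 546.5 -334.2  128.6] [ 532.1 -351.9  112.2] [ 557.1 -316.2  136.3] ((544.8347778320312, -335.1499938964844), (13.061368942260742, 38.459007263183594), 27.000200271606445) 116.67167956678968
 top [ 544.8 -334.5  132.7] 133
amber [129.5 236.1] 71 [ 503.7 -487.5   87.6] [1026.8 -317.   933.2]
amber [216.5 250.9] 395 [ 551.6 -335.9   49.6] [1026.8 -314.3  933.2]
amber [135.5 250.7] 324 [ 513.4 -486.    46.5] [1026.8 -317.   933.2]
amber [155.3 285. ] 440 [ 596.2 -454.9   48.3] [1026.8 -317.   933.2]
152 6329 158.94324920318638 ((600.8384399414062, 2.850250244140625), (314.9404602050781, 1017.7496948242188), 35.90883255004883) [[174.84152221679688, 322.658203125], [771.7489013671875, -501.66943359375], [1026.8353271484375, -316.95770263671875], [429.927978515625, 507.36993408203125]]
165 5609 167.0739596206049 ((599.3583984375, 7.959228515625), (307.6307067871094, 1028.879638671875), 36.11579513549805) [[171.88150024414062, 332.8760986328125], [778.32275390625, -498.28106689453125], [1026.8353271484375, -316.9576416015625], [420.3940429
[... 1029 characters left out ...]
505126953125], [425.2920227050781, 308.26123046875]]
165 1549 169.04159254356313 ((529.6583862304688, -30.4752197265625), (231.24070739746094, 1544.2974853515625), 2.092592477798462) [[385.9205017089844, 736.9368286132812], [442.3097839355469, -806.3308715820312], [673.396240234375, -797.8872680664062], [617.0069580078125, 745.3804321289062]]
180 235 186.67283726632576 ((519.7014770507812, 74.498291015625), (105.25953674316406, 47.859535217285156), 37.056461334228516) [[463.2806091308594, 61.880462646484375], [492.1208190917969, 23.686540603637695], [576.122314453125, 87.11611938476562], [547.2821044921875, 125.31004333496094]]
(array([ 540.3, -333.7,  120.9]), np.float64(3.240643473298003))
```

```bash
python3 - <<'E'
from h import *
np.set_printoptions(precision=1,suppress=True)
for n in("scene0","side0"):
    im,d,K,T=load(n);P=pts(d,K,T)
    top=(d>0)&(P[...,1]>-150)&(P[...,0]>250)&(P[...,1]<450)&(P[...,0]<800)
    for lo,hi in ((150,200),(156,163.5),(164,174),(180,200)):
        m=(top&(P[...,2]>lo)&(P[...,2]<hi)).astype(np.uint8)
        m=cv2.morphologyEx(m,cv2.MORPH_OPEN,np.ones((3,3)))
        c,l,st,ce=cv2.connectedComponentsWithStats(m); 
        if c<2: continue
        i=1+st[1:,4].argmax(); q=P[l==i]
        r=cv2.minAreaRect(q[:,:2].astype(np.float32));print(n,lo,len(q),st[i],np.median(q[:,2]),r,'\n',cv2.boxPoints(r))
E
python3 - <<'E'
import cv2
im=cv2.imread("pics/scene0.png")[90:260,330:560]; cv2.imwrite("pics/c1.png",cv2.resize(im,None,fx=3.4,fy=3.4,interpolation=cv2.INTER_CUBIC))
E
```

```text
scene0 150 13129 [  359   104   198   108 13129] 163.98593992464748 ((505.1685485839844, 130.74659729003906), (171.8069305419922, 323.02801513671875), 2.269319534301758) 
 [[412.9 288.7]
 [425.7 -34. ]
 [597.4 -27.2]
 [584.6 295.5]]
scene0 156 4662 [ 448  107  103   76 4662] 159.14062057910348 ((497.80181884765625, 219.22702026367188), (154.18240356445312, 145.3295135498047), 2.7664780616760254) 
 [[417.3 288.1]
 [424.3 142.9]
 [578.3 150.4]
 [571.3 295.5]]
scene0 164 5581 [ 374  116  120   91 5581] 167.16480563110497 ((506.6983642578125, 68.69607543945312), (168.6806182861328, 193.54953002929688), 1.676020622253418) 
 [[419.6 163. ]
 [425.2 -30.5]
 [593.8 -25.6]
 [588.2 167.9]]
scene0 180 352 [416 134  24  37 352] 191.21321677242355 ((507.4588623046875, 68.03145599365234), (79.20917510986328, 14.379124641418457), 1.4166004657745361) 
 [[467.7  74.2]
 [468.   59.9]
 [547.2  61.8]
 [546.9  76.2]]
side0 150 3515 [ 209  103   75   58 3515] 167.8724217937712 ((499.7789001464844, 128.57034301757812), (168.495361328125, 322.91729736328125), 2.352574348449707) 
 [[409.  286.4]
 [422.2 -36.2]
 [590.6 -29.3]
 [577.3 293.4]]
side0 156 927 [212 105  58  19 927] 161.30119060023844 ((496.92822265625, 224.72628784179688), (154.49266052246094, 130.5957489013672), 2.1814637184143066) 
 [[417.3 287. ]
 [422.2 156.5]
 [576.6 162.4]
 [571.6 292.9]]
side0 164 1417 [ 213  115   70   37 1417] 169.1080155501685 ((507.1152038574219, 75.852783203125), (157.412841796875, 211.476318359375), 1.9314996004104614) 
 [[424.9 178.9]
 [432.  -32.5]
 [589.3 -27.2]
 [582.2 184.2]]
side0 180 233 [227 123  33   9 233] 189.63915170924724 ((502.759033203125, 65.27544403076172), (78.5346450805664, 17.069351196289062), 0.3495400846004486) 
 [[463.4  73.6]
 [463.5  56.5]
 [542.1  57. ]
 [542.   74. ]]
```

View pics/c1.png

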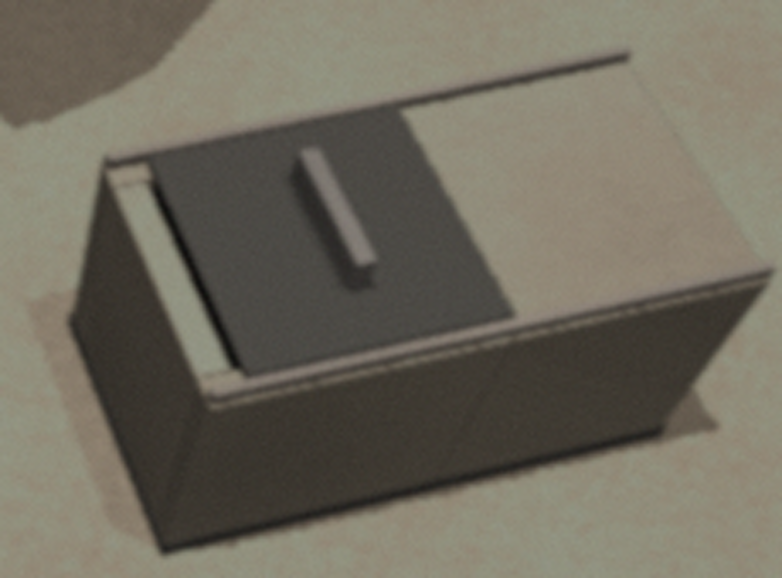

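Box yaw is about +2.3° and its origin about (505.5, 54.7). The cover is about 12 mm open, with the handle near (505, 67). The rails along both long sides are only a little raised. I'll turn the tool so its fingers close along the box's y, then go above the handle.

```bash
python3 -m creep '{"delta_pos":[[0,0,-0.002],[0,0,-0.002],[0,0,-0.002],[0,0,-0.002],[0,0,-0.002],[0,0,-0.002],[0,0,-0.002],[0,0,-0.002],[0,0,-0.002],[0,0,-0.002],[0,0,-0.002],[0,0,-0.002],[0,0,-0.002],[0,0,-0.002],[0,0,-0.002],[0,0,-0.002],[0,0,-0.002],[0,0,-0.002],[0,0,-0.002],[0,0,-0.002]],"twist":[[0,0,-7.1],[0,0,-7.1],[0,0,-7.1],[0,0,-7.1],[0,0,-7.1],[0,0,-7.1],[0,0,-7.1],[0,0,-7.1],[0,0,-7.1],[0,0,-7.1],[0,0,-7.1],[0,0,-7.1],[0,0,-7.1],[0,0,-7.1],[0,0,-7.1],[0,0,-7.1],[0,0,-7.1],[0,0,-7.1],[0,0,-7.1],[0,0,-7.1]]}' 0.45
python3 -m creep '{"delta_pos":[[0,0,0],[0,0,0],[0,0,0],[0,0,0]],"twist":[[0,0,-7.1],[0,0,-7.1],[0,0,-7],[0,0,0]]}'
cat >> h.py <<'E'
from scipy.spatial.transform import Rotation as Ro
def goal(o,p,toolY):  # shift in tool axes (mm) to reach p, and twist deg z
    R=Ro.from_rotvec(o["orientation"]).as_matrix(); y=np.degrees(np.arctan2(R[1,1],R[0,1]))
    return R.T@(np.array(p)-o["ee_pos"]), -((toolY-y+180)%360-180), R[:,2]
E
python3 -c "
from h import *;from workcell import *
o=get_obs();print(o['ee_pos'],o['qpos'],goal(o,[505,67,290],92.3))"
```

```text
t: 1.77
ee_pos: [204.1, -590.4, 262.3]
orientation: [-0.507, -3.1, -0.001]
ft_force: [-0.2, -0.2, -0.8]
width: 39.8
grasp_force: 0.0
t: 2.1
ee_pos: [266.7, -558.4, 254.4]
orientation: [-0.109, -3.044, 0.079]
ft_force: [-0.4, 0.2, -1.1]
width: 39.5
grasp_force: 0.0
[ 266.74244953 -558.44739968  254.40315423] [-1.09040713  0.38310344  1.6173429  -0.11876695  1.14551416 -2.54052915] (array([-187.25666517,  637.41403027,  -88.63713056]), np.float64(-6.243075180824462), array([-0.0965001 , -0.04837563, -0.99415669]))
```

The last joint hit its limit because the turn came too early. I'll undo the tilt at an in-range yaw, then translate.

```bash
cat >> h.py <<'E'
def full(o,p,toolY):
    a=np.radians(toolY); y=np.array([np.cos(a),np.sin(a),0]); z=np.array([0,0,-1.]); G=np.c_[np.cross(y,z),y,z]
    R=Ro.from_rotvec(o["orientation"]).as_matrix()
    return R.T@(np.array(p)-o["ee_pos"]), np.degrees(Ro.from_matrix(R.T@G).as_rotvec()), np.array(p)-o["ee_pos"]
E
python3 -c "
from h import *;from workcell import *
o=get_obs();print(full(o,[260,-520,290],65))"
```

```text
(array([ 12.82748023,  35.87244788, -36.5981124 ]), array([-4.10212448, -4.69080161, 20.88920749]), array([-6.74244953, 38.44739968, 35.59684577]))
```

```bash
python3 -m creep '{"delta_pos":[[0.003,0.009,-0.009],[0.003,0.009,-0.009],[0.003,0.009,-0.009],[0.003,0.009,-0.009],[0,0,0],[0,0,0]],"twist":[[-1,-1.2,5.2],[-1,-1.2,5.2],[-1,-1.2,5.2],[-1,-1.2,5.2],[0,0,0],[0,0,0]]}'
python3 -c "
from h import *;from workcell import *
o=get_obs();print(o['qpos'],full(o,[505,67,290],65))"
```

```text
t: 2.6
ee_pos: [261.1, -522.9, 291.1]
orientation: [0.685, 3.062, -0.007]
ft_force: [0.1, -0.2, -0.4]
width: 39.5
grasp_force: 0.0
[-1.12815722e+00  2.89464252e-01  1.66020028e+00  9.43123504e-05
  1.18635124e+00 -2.25895137e+00] (array([ 30.56457169, 637.60464384,  -1.26800958]), array([-0.19952379,  0.24963198, -0.21227986]), array([243.94940837, 589.88388795,  -1.08057101]))
```

```bash
python3 -m creep '{"delta_pos":[[0.0015,0.01,0],[0.0015,0.02,0],[0.0015,0.033,0],[0.0015,0.033,0],[0.0015,0.033,0],[0.0015,0.033,0],[0.0015,0.035,0],[0.0015,0.035,0],[0.0015,0.035,0],[0.0015,0.035,0],[0.0015,0.035,0],[0.0015,0.035,0],[0.0015,0.035,0],[0.0015,0.035,0],[0.0015,0.035,0],[0.0015,0.035,0],[0.0015,0.035,0],[0.0015,0.035,0],[0.0015,0.035,0],[0.0015,0.02,0]],"twist":[[0,0,0],[0,0,0],[0,0,0],[0,0,0],[0,0,0],[0,0,0],[0,0,0],[0,0,0],[0,0,0],[0,0,0],[0,0,0],[0,0,0],[0,0,0],[0,0,0],[0,0,0],[0,0,0],[0,0,0],[0,0,0],[0,0,0],[0,0,0]]}'
python3 -m creep '{"delta_pos":[[0,0,0],[0,0,0],[0,0,0],[0,0,0],[0,0,0],[0,0,0]],"twist":[[0,0,-7],[0,0,-7],[0,0,-7],[0,0,-6.3],[0,0,0],[0,0,0]]}'
python3 - <<'E'
from h import *;from workcell import *
o=get_obs();print(o['qpos'],full(o,[505,67,290],92.3))
c=camera_params("wrist");im,d=get_image("wrist");np.savez("pics/w1.npz",im=im,d=d,**c);cv2.imwrite("pics/w1.png",im[:,:,::-1])
P=pts(d,c["camera_matrix"],c["extrinsics"]);ok=d>0
print(c["extrinsics"][:3,3])
for lo,hi in((150,200),(184,200),(164,174)):
    m=cv2.morphologyEx((ok&(P[...,2]>lo)&(P[...,2]<hi)).astype(np.uint8),cv2.MORPH_OPEN,np.ones((3,3)))
    n,l,st,ce=cv2.connectedComponentsWithStats(m)
    if n>1:
        i=1+st[1:,4].argmax();q=P[l==i];r=cv2.minAreaRect(q[:,:2].astype(np.float32));print(lo,st[i],np.median(q,0),r,cv2.boxPoints(r).tolist())
E
```

```text
t: 4.27
ee_pos: [507.5, 69.3, 288.3]
orientation: [0.682, 3.064, -0.005]
ft_force: [0.3, -0.1, 0.2]
width: 39.4
grasp_force: 0.0
t: 4.77
ee_pos: [506.5, 66.3, 288.4]
orientation: [-0.051, 3.14, -0.007]
ft_force: [0.2, 0.1, -0.3]
width: 39.8
grasp_force: 0.0
[ 0.1097003   0.17721862  1.81383449 -0.00498347  1.14948738 -1.49185184] (array([ 1.44089096,  0.70210656, -1.55816034]), array([-0.25543513,  0.07945269, -0.42118828]), array([-1.46554385,  0.66134049,  1.55299517]))
[429.83705446  64.00088762 450.85603982]
150 [  166    89   394   198 70630] [489.42394386 133.28093068 162.40501201] ((501.2940368652344, 130.48985290527344), (168.72006225585938, 320.8481140136719), 2.0802464485168457) [[411.16632080078125, 287.7459716796875], [422.8128662109375, -32.89067459106445], [591.4217529296875, -26.766265869140625], [579.7752075195312, 293.8703918457031]]
184 [ 284  152   16  101 1564] [500.63586515  67.8687495  193.34030235] ((503.8287658691406, 68.10462188720703), (79.28388977050781, 11.57650089263916), 1.7104588747024536) [[464.03173828125, 72.70703887939453], [464.37725830078125, 61.13568878173828], [543.6257934570312, 63.50220489501953], [543.2802734375, 75.07355499267578]]
164 [  195   103   193   184 28493] [491.44557491  67.52246127 168.51409766] ((508.5639343261719, 68.04600524902344), (158.6601104736328, 150.38807678222656), 2.132645845413208) [[426.4906005859375, 140.23583984375], [432.0870361328125, -10.048064231872559], [590.6372680664062, -4.143829345703125], [585.0408325195312, 146.14007568359375]]
```

View pics/w1.png

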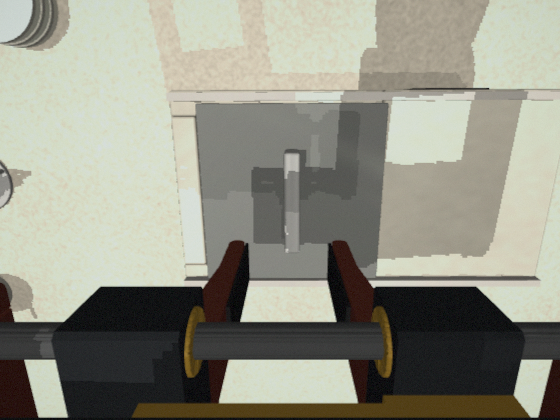

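The wrist view shows the cover (197–385 × 103–278) and its handle at (292,200), with an open strip of well at its left edge. The handle lies at (504,68), so the cover is about 12.6 mm open. I'll straddle it and push it +y.

```bash
python3 -m creep '{"delta_pos":[[0.002,0.002,0.02],[0,0,0.03],[0,0,0.025],[0,0,0.015],[0,0,0.01],[0,0,0.008],[0,0,0.003],[0,0,0]],"twist":[[0,0,-0.4],[0,0,0],[0,0,0],[0,0,0],[0,0,0],[0,0,0],[0,0,0],[0,0,0]]}'
python3 -m creep '{"delta_pos":[[0,0.004,0],[0,0.004,0],[0,0.004,0],[0,0.004,0],[0,0.006,0],[0,0.008,0],[0,0.01,0],[0,0.012,0],[0,0.012,0],[0,0.012,0],[0,0.012,0],[0,0.012,0],[0,0.012,0],[0,0.012,0],[0,0.008,0],[0,0.006,0],[0,0.004,0],[0,0.002,0],[0,0,0]],"twist":[[0,0,0],[0,0,0],[0,0,0],[0,0,0],[0,0,0],[0,0,0],[0,0,0],[0,0,0],[0,0,0],[0,0,0],[0,0,0],[0,0,0],[0,0,0],[0,0,0],[0,0,0],[0,0,0],[0,0,0],[0,0,0],[0,0,0]]}'
```

```text
t: 5.48
ee_pos: [505.1, 67.6, 177.9]
orientation: [-0.064, 3.139, -0.006]
ft_force: [-0.5, -0.6, 0.7]
width: 39.5
grasp_force: 0.0
t: 7.07
ee_pos: [498.8, 211.8, 177.3]
orientation: [-0.065, 3.139, -0.006]
ft_force: [-0.9, 0.3, -0.0]
width: 39.4
grasp_force: 0.0
```

```bash
python3 -m creep '{"delta_pos":[[0,0.002,0],[0,0.002,0],[0,0.001,0],[0,0.001,0]],"twist":[[0,0,0],[0,0,0],[0,0,0],[0,0,0]]}'
python3 -m creep '{"delta_pos":[[0,0.001,0]],"twist":[[0,0,0]]}'
python3 -m creep '{"delta_pos":[[0,0.001,0]],"twist":[[0,0,0]]}'
```

```text
t: 7.4
ee_pos: [498.5, 217.2, 177.3]
orientation: [-0.065, 3.139, -0.007]
ft_force: [-0.2, -1.4, 0.4]
width: 39.4
grasp_force: 1.0
t: 7.48
ee_pos: [498.4, 218.2, 177.3]
orientation: [-0.065, 3.139, -0.007]
ft_force: [-0.3, -1.9, -0.7]
width: 39.6
grasp_force: 1.0
t: 7.57
ee_pos: [498.4, 219.3, 177.3]
orientation: [-0.065, 3.139, -0.007]
ft_force: [0.4, -2.7, -1.0]
width: 39.4
grasp_force: 1.0
```

```bash
python3 -m creep '{"delta_pos":[[0,0.001,0]],"twist":[[0,0,0]]}'
python3 -m creep '{"delta_pos":[[0,-0.006,0],[0,-0.008,0],[0,0,0],[0,0,-0.01],[0,0,-0.03],[0,0,-0.035],[0,0,-0.035],[0,0,0]],"twist":[[0,0,0],[0,0,0],[0,0,0],[0,0,0],[0,0,0],[0,0,0],[0,0,0],[0,0,0]]}'
cat > look.py <<'E'
import sys
from h import *;from workcell import *
np.set_printoptions(precision=1,suppress=True)
n=sys.argv[1]
c=camera_params("wrist");im,d=get_image("wrist");np.savez(f"pics/{n}.npz",im=im,d=d,**c);cv2.imwrite(f"pics/{n}.png",im[:,:,::-1])
P=pts(d,c["camera_matrix"],c["extrinsics"]);ok=d>0;ok[280:]=0
for a in sys.argv[2:]:
    lo,hi=map(float,a.split(","))
    m=cv2.morphologyEx((ok&(P[...,2]>lo)&(P[...,2]<hi)).astype(np.uint8),cv2.MORPH_OPEN,np.ones((3,3)))
    k,l,st,ce=cv2.connectedComponentsWithStats(m)
    for i in range(1,k):
        if st[i,4]>250:
            q=P[l==i];r=cv2.minAreaRect(q[:,:2].astype(np.float32));print(a,st[i],np.median(q,0),np.round(r[0],1),np.round(r[1],1),round(r[2],1))
E
python3 look.py w2 150,200 184,200 164,174 10,30
python3 -c "
from h import *;from workcell import *
o=get_obs();print(o['qpos'],full(o,[541,-337,300],92.3),full(o,[541,-337,300],28))"
```

```text
t: 7.65
ee_pos: [498.4, 219.8, 177.3]
orientation: [-0.066, 3.139, -0.009]
ft_force: [1.0, -9.0, 0.4]
width: 39.6
grasp_force: 4.4
t: 8.32
ee_pos: [502.5, 208.4, 295.4]
orientation: [-0.065, 3.127, 0.001]
ft_force: [1.1, 0.4, 0.5]
width: 39.3
grasp_force: 0.0
150,200 [    0    85   393   195 48967] [484.7 175.3 168.1] [501.2 129.9] [169.1 320.9] 2.2
184,200 [ 277  147   16  100 1531] [495.6 205.1 193.3] [499.  205.2] [80. 12.] 1.8
164,174 [   0   88  393   10 3168] [421.8 132.9 168.5] [421.8 132.5] [  6.  307.1] 2.1
164,174 [   29    99   351   181 29394] [491.6 198.5 168.5] [506.4 130. ] [158.7 317.9] 2.2
10,30 [ 105  113   85  100 7402] [506.2  32.7  18.6] [508.6  35.8] [123.1  91.2] 2.2
[ 0.37386885  0.22009417  1.75017713 -0.00482197  1.16142558 -1.23652804] (array([ -17.18203895, -546.15099893,   -6.99729959]), array([-0.05408608,  0.61891698,  0.07765867]), array([  39.74529875, -544.96430012,    7.70201985])) (array([ -17.18203895, -546.15099893,   -6.99729959]), array([ 0.29904064,  0.5829782 , 64.37700086]), array([  39.74529875, -544.96430012,    7.70201985]))
```

```bash
python3 -m creep '{"delta_pos":[[-0.001,-0.015,0],[-0.001,-0.025,0],[-0.001,-0.03,0],[-0.001,-0.03,0],[-0.001,-0.03,0],[-0.001,-0.03,0],[-0.001,-0.03,0],[-0.001,-0.03,0],[-0.001,-0.03,0],[-0.001,-0.03,0],[-0.001,-0.03,0],[-0.001,-0.03,0],[-0.001,-0.03,0],[-0.001,-0.03,0],[-0.001,-0.03,0],[-0.001,-0.03,0],[-0.001,-0.03,0],[0,-0.03,0],[0,-0.02,0],[0,-0.006,0]],"twist":[[0,0.6,0],[0,0,0],[0,0,0],[0,0,0],[0,0,0],[0,0,0],[0,0,0],[0,0,0],[0,0,0],[0,0,0],[0,0,0],[0,0,0],[0,0,0],[0,0,0],[0,0,0],[0,0,0],[0,0,0],[0,0,0],[0,0,0],[0,0,0]]}'
python3 -m creep '{"delta_pos":[[0,0,0],[0,0,0],[0,0,0],[0,0,0],[0,0,0],[0,0,0],[0,0,0],[0,0,0],[0,0,0],[0,0,0],[0,0,0]],"twist":[[0,0,7],[0,0,7],[0,0,7],[0,0,7],[0,0,7],[0,0,7],[0,0,7],[0,0,7],[0,0,7],[0,0,1.4],[0,0,0]]}'
python3 look.py w3 118,142 3,12
python3 -c "
from h import *;from workcell import *
o=get_obs();print(o['qpos'],o['ee_pos'],full(o,[541,-337,300],27))"
```

```text
t: 10.03
ee_pos: [538.1, -340.5, 288.5]
orientation: [0.061, -3.132, 0.006]
ft_force: [-0.3, 0.8, -0.9]
width: 39.6
grasp_force: 0.0
t: 10.95
ee_pos: [538.5, -336.9, 289.2]
orientation: [-1.613, -2.69, 0.012]
ft_force: [0.1, -0.1, -0.1]
width: 39.5
grasp_force: 0.0
118,142 [285 146  16  79 863] [ 538.8 -333.6  134. ] [ 540.1 -335.5] [14.  76.2] 27.7
118,142 [400 255  49  25 952] [ 691.  -345.5  136.8] [ 695.3 -348.1] [42.8 23.4] 41.0
3,12 [498  67  22  56 314] [ 719.8 -142.4    8.1] [ 727.9 -138.9] [20.6 63.6] 33.3
3,12 [261 135  30  60 665] [ 513.5 -337.9    6.5] [ 518.9 -344.3] [34.5 76.5] 20.9
3,12 [296 136  27  59 613] [ 562.7 -312.3    6.5] [ 560.1 -324.2] [31.4 75.4] 32.8
[-0.57432071  0.37615469  1.54027848 -0.00825223  1.23005877 -1.06360724] [ 538.53459765 -337.17018007  289.30062062] (array([ -1.00920178,   2.15508007, -10.7201227 ]), array([-0.52579253, -0.02436027,  1.19314464]), array([ 2.46540235,  0.17018007, 10.69937938]))
```

View pics/w3.png

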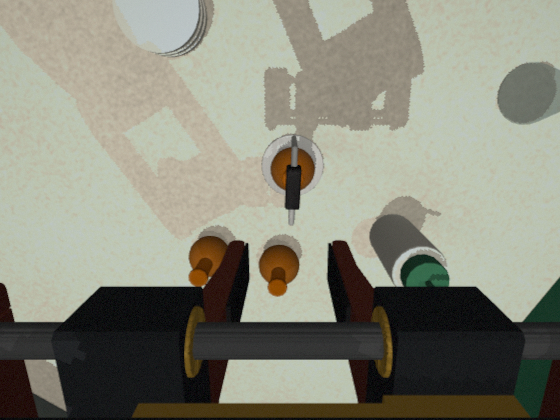

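The wrist view shows the carrier from above: ring at (292,165) with the flask seated upright, crossbar from (292,140) to (292,222), grip block at (292,187). Its crossbar measures 76 mm at z = 134, centred at (540.1, −335.5), with the closing line at 27.7°.

```bash
python3 -m creep '{"delta_pos":[[0.001,0.002,0.01],[0,0,0.025],[0,0,0.03],[0,0,0.03],[0,0,0.02],[0,0,0.008],[0,0,0]],"twist":[[-0.5,0,0.5],[0,0,0],[0,0,0],[0,0,0],[0,0,0],[0,0,0],[0,0,0]]}'
python3 look.py w4 118,142
python3 -c "
from h import *;from workcell import *
o=get_obs();print(o['ee_pos'],full(o,[540.1,-335.5,105],27.7))"
```

```text
t: 11.58
ee_pos: [538.5, -335.1, 163.9]
orientation: [-1.626, -2.682, -0.0]
ft_force: [0.2, 0.6, 1.0]
width: 39.5
grasp_force: 0.0
118,142 [ 279  171   26  109 2001] [ 537.8 -330.6  134. ] [ 538.3 -332. ] [14.  69.1] 25.7
[ 539.50004421 -335.86130482  165.80575317] (array([-3.20525521e-02,  7.54703880e-01,  6.08050944e+01]), array([-0.05236317, -0.07091754, -0.17315033]), array([  0.59995579,   0.36130482, -60.80575317]))
```

```bash
python3 -m creep '{"delta_pos":[[0,0.0007,0.01],[0,0,0.015],[0,0,0.015],[0,0,0.01],[0,0,0.006],[0,0,0.003],[0,0,0]],"twist":[[0,0,0],[0,0,0],[0,0,0],[0,0,0],[0,0,0],[0,0,0],[0,0,0]]}'
python3 -m creep '{"delta_pos":[[0,0,0],[0,0,0]],"twist":[[0,0,0],[0,0,0]]}' 0.26
python3 -m creep '{"delta_pos":[[0,0,0],[0,0,0],[0,0,0],[0,0,0],[0,0,0],[0,0,0]],"twist":[[0,0,0],[0,0,0],[0,0,0],[0,0,0],[0,0,0],[0,0,0]]}' 0.1
```

```text
t: 12.22
ee_pos: [540.6, -335.9, 107.5]
orientation: [1.63, 2.685, -0.001]
ft_force: [0.3, -0.4, -0.8]
width: 39.5
grasp_force: 0.0
t: 12.38
ee_pos: [541.0, -336.2, 108.4]
orientation: [1.629, 2.684, -0.001]
ft_force: [-0.1, 0.4, -0.4]
width: 29.9
grasp_force: 0.0
t: 12.88
ee_pos: [540.8, -336.0, 108.1]
orientation: [1.63, 2.685, -0.001]
ft_force: [1.0, 1.0, 3.4]
width: 13.7
grasp_force: 30.0
```

```bash
python3 -m creep '{"delta_pos":[[0,0,-0.001],[0,0,-0.001],[0,0,-0.002],[0,0,-0.003],[0,0,-0.004],[0,0,-0.005],[0,0,-0.005],[0,0,-0.005],[0,0,-0.004],[0,0,-0.003],[0,0,-0.002],[0,0,-0.001],[0,0,0]],"twist":[[0,0,0],[0,0,0],[0,0,0],[0,0,0],[0,0,0],[0,0,0],[0,0,0],[0,0,0],[0,0,0],[0,0,0],[0,0,0],[0,0,0],[0,0,0]]}'
python3 - <<'E'
from h import *;from workcell import *
np.set_printoptions(precision=1,suppress=True)
o=get_obs();print(o['ee_pos'],o['width'],o['ft_force'],full(o,[540,-336,105],27.7)[1])
ims=[]
for n in("side","wrist"):
    c=camera_params(n);im,d=get_image(n);np.savez(f"pics/{n}1.npz",im=im,d=d,**c);ims.append(im[:,:,::-1])
a=cv2.resize(ims[0][180:340,200:360],(480,480));b=cv2.resize(ims[1][120:300,200:400],(300,270))
cv2.imwrite("pics/lift.png",np.hstack([a,np.vstack([b,np.zeros((210,300,3),np.uint8)])]))
E
```

```text
t: 13.97
ee_pos: [540.6, -335.9, 143.9]
orientation: [1.63, 2.685, -0.001]
ft_force: [0.3, 0.2, -2.6]
width: 13.9
grasp_force: 30.0
[ 540.6 -335.9  143.9] 13.928102441647852 [ 0.3  0.2 -2.6] [-0.   0.  -0.2]
```

View pics/lift.png

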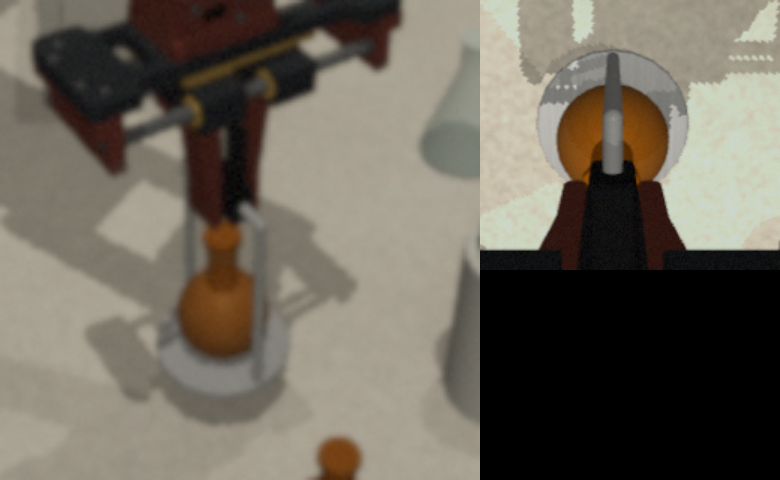

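The carrier hangs upright with the flask seated (belly at (222,310) in the crop) and clear of the bench. I'll lift it further, smoothly.

```bash
python3 -m creep '{"delta_pos":[[0,0,-0.001],[0,0,-0.002],[0,0,-0.004],[0,0,-0.006],[0,0,-0.008],[0,0,-0.010],[0,0,-0.012],[0,0,-0.014],[0,0,-0.015],[0,0,-0.015],[0,0,-0.015],[0,0,-0.015],[0,0,-0.015],[0,0,-0.014],[0,0,-0.012],[0,0,-0.010],[0,0,-0.008],[0,0,-0.005],[0,0,-0.003],[0,0,-0.001]],"twist":[[0,0,0],[0,0,0],[0,0,0],[0,0,0],[0,0,0],[0,0,0],[0,0,0],[0,0,0],[0,0,0],[0,0,0],[0,0,0],[0,0,0],[0,0,0],[0,0,0],[0,0,0],[0,0,0],[0,0,0],[0,0,0],[0,0,0],[0,0,0]]}'
python3 -c "
from h import *;from workcell import *
o=get_obs();print(o['ee_pos'],o['qpos'],full(o,[504.1,55,327],27))"
```

```text
t: 15.73
ee_pos: [540.5, -335.8, 328.8]
orientation: [1.63, 2.685, -0.001]
ft_force: [0.3, -0.6, -2.2]
width: 13.8
grasp_force: 30.0
[ 540.47881487 -335.78426414  328.81228777] [-5.74457341e-01  3.43304533e-01  1.49783912e+00 -3.40554483e-04
  1.30027599e+00 -1.05404908e+00] (array([363.4701807 , 148.07324381,   1.66908996]), array([-0.01137561,  0.0179562 ,  0.48379518]), array([-36.37881487, 390.78426414,  -1.81228777]))
```

```bash
python3 -m creep '{"delta_pos":[[0.001,0.0004,0],[0.002,0.0008,0],[0.004,0.0016,0],[0.006,0.0024,0],[0.008,0.0033,0],[0.010,0.0041,0],[0.012,0.0049,0],[0.013,0.0053,0],[0.013,0.0053,0],[0.013,0.0053,0],[0.013,0.0053,0],[0.013,0.0053,0],[0.013,0.0053,0],[0.013,0.0053,0],[0.012,0.0049,0],[0.010,0.0041,0],[0.008,0.0033,0],[0.006,0.0024,0],[0.004,0.0016,0],[0.002,0.0008,0]],"twist":[[0,0,0],[0,0,0],[0,0,0],[0,0,0],[0,0,0],[0,0,0],[0,0,0],[0,0,0],[0,0,0],[0,0,0],[0,0,0],[0,0,0],[0,0,0],[0,0,0],[0,0,0],[0,0,0],[0,0,0],[0,0,0],[0,0,0],[0,0,0]]}'
python3 -c "
from h import *;from workcell import *
o=get_obs();print(o['ee_pos'],o['qvel'],full(o,[504.1,55,327],27))"
```

```text
t: 17.4
ee_pos: [522.9, -146.1, 328.6]
orientation: [1.63, 2.686, -0.001]
ft_force: [0.1, -0.5, -2.3]
width: 13.5
grasp_force: 30.0
[ 522.88479164 -146.12653024  328.57218297] [ 0.03255429 -0.01326745  0.01410276 -0.00278551 -0.00598366  0.0363117 ] (array([187.07600753,  76.20771687,   1.47398053]), array([-0.01403877,  0.02437596,  0.49992591]), array([-18.78479164, 201.12653024,  -1.57218297]))
```

```bash
python3 -m creep '{"delta_pos":[[0.002,0.0008,0],[0.003,0.0012,0],[0.004,0.0016,0],[0.006,0.0024,0],[0.008,0.0033,0],[0.010,0.0041,0],[0.012,0.0049,0],[0.014,0.0057,0],[0.014,0.0057,0],[0.014,0.0057,0],[0.014,0.0057,0],[0.014,0.0057,0],[0.014,0.0057,0],[0.013,0.0053,0],[0.012,0.0049,0],[0.010,0.0041,0],[0.008,0.0033,0],[0.006,0.0024,0],[0.004,0.0016,0],[0.002,0.0008,0]],"twist":[[0,0,0],[0,0,0],[0,0,0],[0,0,0],[0,0,0],[0,0,0],[0,0,0],[0,0,0],[0,0,0],[0,0,0],[0,0,0],[0,0,0],[0,0,0],[0,0,0],[0,0,0],[0,0,0],[0,0,0],[0,0,0],[0,0,0],[0,0,0]]}'
python3 -m creep '{"delta_pos":[[0.001,0,0],[0.001,0.001,0],[0.001,0,0],[0,0,0]],"twist":[[0,0,0],[0,0,0],[0,0,0],[0,0,0]]}'
python3 - <<'E'
from h import *;from workcell import *
np.set_printoptions(precision=1,suppress=True)
o=get_obs();print(o['ee_pos'],full(o,[504.1,55,327],27))
c=camera_params("scene");im,d=get_image("scene");np.savez("pics/scene2.npz",im=im,d=d,**c)
K,T=c["camera_matrix"],c["extrinsics"]
h=cv2.cvtColor(im,cv2.COLOR_RGB2HSV);P=pts(d,K,T)
am=((h[...,0]<15)&(h[...,1]>180)&(im[...,0]>60)&(d>0)&(P[...,1]>-100))
print(am.sum(),np.median(P[am],0),P[am].max(0))
a=cv2.resize(im[60:260,300:560,::-1],(780,600));cv2.imwrite("pics/ab.png",a)
E
python3 look.py w5 1,2
```

```text
t: 19.07
ee_pos: [504.3, 51.8, 328.5]
orientation: [1.629, 2.686, -0.001]
ft_force: [0.0, -0.2, -2.7]
width: 13.8
grasp_force: 30.0
t: 19.4
ee_pos: [503.9, 54.1, 328.4]
orientation: [1.631, 2.685, -0.001]
ft_force: [-0.0, 0.6, -2.7]
width: 13.6
grasp_force: 30.0
[503.9  54.1 328.4] (array([0.7, 0.6, 1.4]), array([-0. ,  0. ,  0.5]), array([ 0.2,  0.9, -1.4]))
421 [515.5  50.9 270.1] [529.9  74.9 498.7]
```

View pics/ab.png

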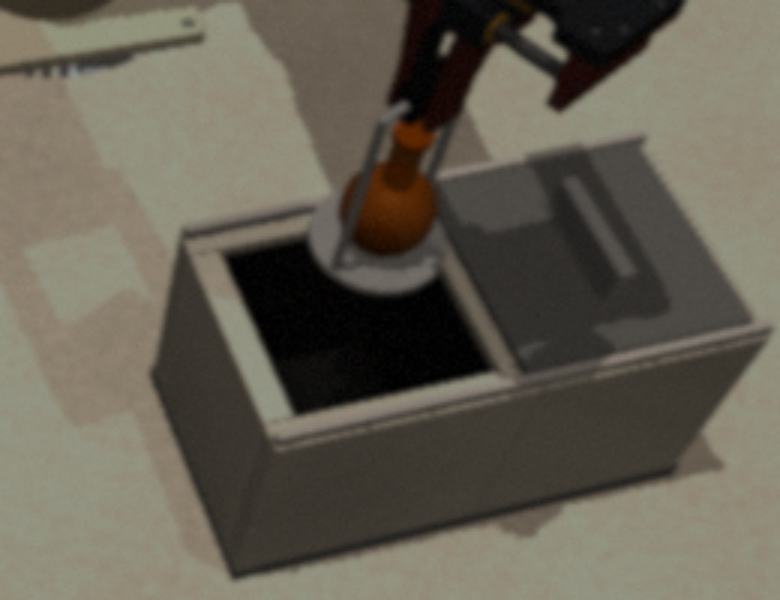

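The scene view shows the flask seated upright in the carrier at (388,205), above the open well, with the cover fully on the deck. I'll lower it now.

```bash
python3 -m creep '{"delta_pos":[[0,0.0006,0.001],[0.0006,0,0.003],[0,0,0.005],[0,0,0.007],[0,0,0.009],[0,0,0.011],[0,0,0.013],[0,0,0.014],[0,0,0.014],[0,0,0.014],[0,0,0.014],[0,0,0.014],[0,0,0.014],[0,0,0.013],[0,0,0.011],[0,0,0.009],[0,0,0.007],[0,0,0.005],[0,0,0.003],[0,0,0.001]],"twist":[[0,0,0],[0,0,0],[0,0,0],[0,0,0],[0,0,0],[0,0,0],[0,0,0],[0,0,0],[0,0,0],[0,0,0],[0,0,0],[0,0,0],[0,0,0],[0,0,0],[0,0,0],[0,0,0],[0,0,0],[0,0,0],[0,0,0],[0,0,0]]}'
python3 -m creep '{"delta_pos":[[0,0,0.001],[0,0,0.002],[0,0,0.002],[0,0,0.002],[0,0,0.002],[0,0,0.001],[0,0,0.001],[0,0,0.001],[0,0,0.0005],[0,0,0.0005],[0,0,0],[0,0,0]],"twist":[[0,0,0],[0,0,0],[0,0,0],[0,0,0],[0,0,0],[0,0,0],[0,0,0],[0,0,0],[0,0,0],[0,0,0],[0,0,0],[0,0,0]]}'
```

```text
t: 21.17
ee_pos: [504.2, 55.1, 146.2]
orientation: [1.63, 2.686, -0.001]
ft_force: [0.1, 0.5, -2.7]
width: 14.2
grasp_force: 30.0
t: 22.17
ee_pos: [504.2, 55.1, 133.5]
orientation: [1.63, 2.685, -0.001]
ft_force: [0.1, 0.5, -1.8]
width: 13.7
grasp_force: 30.0
```

```bash
python3 -m creep '{"delta_pos":[[0,0,0.0005],[0,0,0.001],[0,0,0.001],[0,0,0.001],[0,0,0.001],[0,0,0.001],[0,0,0.0005],[0,0,0]],"twist":[[0,0,0],[0,0,0],[0,0,0],[0,0,0],[0,0,0],[0,0,0],[0,0,0],[0,0,0]]}'
python3 -m creep '{"delta_pos":[[0,0,0.0005],[0,0,0.0005],[0,0,0]],"twist":[[0,0,0],[0,0,0],[0,0,0]]}'
python3 -m creep '{"delta_pos":[[0,0,0.0005],[0,0,0.0005],[0,0,0]],"twist":[[0,0,0],[0,0,0],[0,0,0]]}'
```

```text
t: 22.83
ee_pos: [504.1, 55.1, 127.3]
orientation: [-1.63, -2.685, 0.001]
ft_force: [-0.7, 0.4, -3.0]
width: 13.9
grasp_force: 30.0
t: 23.08
ee_pos: [504.1, 55.1, 126.4]
orientation: [1.63, 2.685, -0.001]
ft_force: [0.1, 1.5, -3.6]
width: 13.8
grasp_force: 30.0
t: 23.33
ee_pos: [504.2, 55.1, 125.5]
orientation: [1.63, 2.685, -0.0]
ft_force: [-0.1, 1.9, -2.4]
width: 14.0
grasp_force: 30.0
```

```bash
R='x'; python3 -m creep '{"delta_pos":[[0,0,0.0005],[0,0,0.0005],[0,0,0]],"twist":[[0,0,0],[0,0,0],[0,0,0]]}'
python3 -m creep '{"delta_pos":[[0,0,0.0005],[0,0,0]],"twist":[[0,0,0],[0,0,0]]}'
python3 -m creep '{"delta_pos":[[0,0,0.0005],[0,0,0]],"twist":[[0,0,0],[0,0,0]]}'
```

```text
t: 23.58
ee_pos: [504.3, 55.1, 124.6]
orientation: [1.63, 2.685, -0.0]
ft_force: [0.1, 1.3, -0.1]
width: 14.1
grasp_force: 30.0
t: 23.75
ee_pos: [504.3, 55.1, 124.1]
orientation: [1.63, 2.685, -0.0]
ft_force: [-0.2, 0.7, 0.8]
width: 13.8
grasp_force: 30.0
t: 23.92
ee_pos: [504.3, 55.1, 123.6]
orientation: [1.63, 2.685, -0.0]
ft_force: [-0.5, 1.0, 1.7]
width: 14.2
grasp_force: 30.0
```

The floor now carries the load. I'll back off to a neutral force and release.

```bash
python3 -m creep '{"delta_pos":[[0,0,-0.0004],[0,0,-0.0004],[0,0,0],[0,0,0]],"twist":[[0,0,0],[0,0,0],[0,0,0],[0,0,0]]}'
python3 -m creep '{"delta_pos":[[0,0,0],[0,0,0],[0,0,0],[0,0,0]],"twist":[[0,0,0],[0,0,0],[0,0,0],[0,0,0]]}' 0.3
python3 -m creep '{"delta_pos":[[0,0,0],[0,0,0],[0,0,-0.001],[0,0,-0.002],[0,0,-0.004],[0,0,-0.006],[0,0,-0.008],[0,0,-0.01],[0,0,-0.02],[0,0,-0.02],[0,0,-0.02],[0,0,-0.03],[0,0,-0.03],[0,0,-0.02],[0,0,0],[0,0,0]],"twist":[[0,0,0],[0,0,0],[0,0,0],[0,0,0],[0,0,0],[0,0,0],[0,0,0],[0,0,0],[0,0,0],[0,0,0],[0,0,0],[0,0,0],[0,0,0],[0,0,0],[0,0,0],[0,0,0]]}' 0.4
python3 look.py w6 145,158
python3 -c "
from h import *;from workcell import *
o=get_obs();print(o['ee_pos'],o['qpos'],full(o,[499,205.2,295],92.3))"
```

```text
t: 24.25
ee_pos: [504.2, 55.1, 124.3]
orientation: [1.63, 2.685, -0.0]
ft_force: [0.5, 0.7, 0.6]
width: 13.9
grasp_force: 30.0
t: 24.58
ee_pos: [504.1, 55.0, 124.2]
orientation: [1.63, 2.685, -0.001]
ft_force: [0.2, 0.4, 0.1]
width: 26.3
grasp_force: 0.0
t: 25.92
ee_pos: [504.7, 55.2, 297.0]
orientation: [1.628, 2.683, 0.003]
ft_force: [-0.2, -0.7, -0.6]
width: 35.1
grasp_force: 0.0
145,158 [338 156  50  86 522] [567.9  80.1 152. ] [568.1  78.1] [ 4.  88.8] 3.7
145,158 [279 168  16  44 690] [502.7  55.7 150.9] [503.3  54.8] [13.9 39.9] 27.1
145,158 [194 221  45  21 294] [462.  -10.8 151.8] [463.3  -9.9] [43.2  4.1] 2.0
145,158 [253 245  70  34 469] [536.1  -8.2 151.8] [535.8  -5.7] [72.   7.6] 1.9
[503.86446822  55.11359167 295.54907463] [ 8.57262576e-02  1.63609298e-01  1.81338503e+00 -4.58300611e-04
  1.16397395e+00 -3.93789946e-01] (array([135.3921782 ,  64.95083941,   0.49095824]), array([ 8.23863887e-04,  4.55268521e-02, -6.48153593e+01]), array([ -4.86446822, 150.08640833,  -0.54907463]))
```

View pics/w6.png

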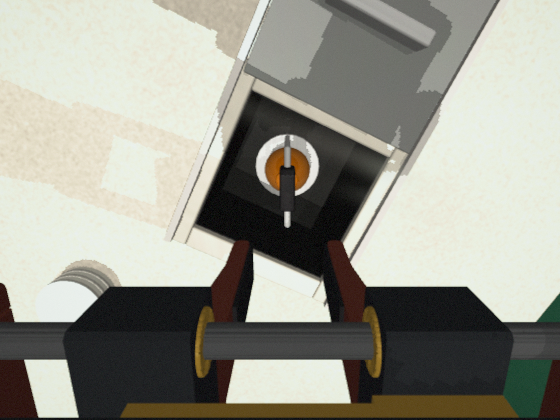

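The wrist view shows the carrier standing in the well, ring at (287,165), with the flask seated inside it and the grip block at (287,188). The block's top reads z = 151 at (503.3, 54.8), as it should on the sunken pad and below the cover. Next I'll go back to the handle.

```bash
python3 -m creep '{"delta_pos":[[0.010,0.005,0],[0.020,0.01,0],[0.025,0.012,0],[0.025,0.012,0],[0.025,0.012,0],[0.02,0.009,0],[0.010,0.005,0],[0,0,0],[0,0,0],[0,0,0],[0,0,0],[0,0,0],[0,0,0],[0,0,0],[0,0,0],[0,0,0],[0,0,0],[0,0,0],[0,0,0]],"twist":[[0,0,0],[0,0,0],[0,0,0],[0,0,0],[0,0,0],[0,0,0],[0,0,0],[0,0,-7],[0,0,-7],[0,0,-7],[0,0,-7],[0,0,-7],[0,0,-7],[0,0,-7],[0,0,-7],[0,0,-7],[0,0,-1.8],[0,0,0],[0,0,0]]}' 0.45
python3 look.py w7 184,200
python3 -c "
from h import *;from workcell import *
o=get_obs();print(o['ee_pos'],o['qpos'],full(o,[499,205.2,178],92.2))"
```

```text
t: 27.55
ee_pos: [499.1, 204.7, 294.3]
orientation: [0.06, -3.139, 0.002]
ft_force: [0.4, -0.1, 0.3]
width: 39.5
grasp_force: 0.0
184,200 [ 282  154   16   99 1505] [495.7 205.1 193.3] [498.8 205.3] [79.3 11.7] 1.9
[499.18310813 204.79081572 294.51267   ] [ 3.67471455e-01  2.18507452e-01  1.74687875e+00 -4.06351139e-04
  1.17775499e+00 -1.24148925e+00] (array([1.06991719e-02, 5.15605160e-01, 1.16512391e+02]), array([-0.0490282 , -0.07701008, -0.00440872]), array([  -0.18310813,    0.40918428, -116.51267   ]))
```

```bash
python3 -m creep '{"delta_pos":[[0,0.0005,0.02],[0,0,0.03],[0,0,0.03],[0,0,0.015],[0,0,0.01],[0,0,0.008],[0,0,0.0035],[0,0,0]],"twist":[[0,0,0],[0,0,0],[0,0,0],[0,0,0],[0,0,0],[0,0,0],[0,0,0],[0,0,0]]}'
python3 -m creep '{"delta_pos":[[0,-0.004,0],[0,-0.004,0],[0,-0.004,0],[0,-0.004,0],[0,-0.006,0],[0,-0.008,0],[0,-0.01,0],[0,-0.012,0],[0,-0.012,0],[0,-0.012,0],[0,-0.012,0],[0,-0.012,0],[0,-0.012,0],[0,-0.012,0],[0,-0.012,0],[0,-0.008,0],[0,-0.006,0],[0,-0.003,0],[0,-0.002,0],[0,0,0]],"twist":[[0,0,0],[0,0,0],[0,0,0],[0,0,0],[0,0,0],[0,0,0],[0,0,0],[0,0,0],[0,0,0],[0,0,0],[0,0,0],[0,0,0],[0,0,0],[0,0,0],[0,0,0],[0,0,0],[0,0,0],[0,0,0],[0,0,0],[0,0,0]]}'
python3 -m creep '{"delta_pos":[[0,-0.002,0],[0,-0.002,0],[0,-0.001,0],[0,-0.001,0]],"twist":[[0,0,0],[0,0,0],[0,0,0],[0,0,0]]}'
```

```text
t: 28.27
ee_pos: [499.6, 205.4, 178.5]
orientation: [0.062, -3.141, 0.001]
ft_force: [-0.3, -1.2, 0.1]
width: 39.7
grasp_force: 0.0
t: 29.93
ee_pos: [505.5, 50.1, 178.6]
orientation: [0.063, -3.14, 0.001]
ft_force: [-1.0, 0.7, -0.2]
width: 39.5
grasp_force: 0.0
t: 30.27
ee_pos: [505.7, 44.6, 178.6]
orientation: [0.063, -3.14, 0.001]
ft_force: [-0.8, 2.9, -1.4]
width: 39.5
grasp_force: 1.0
```

```bash
python3 -m creep '{"delta_pos":[[0,-0.001,0],[0,-0.001,0]],"twist":[[0,0,0],[0,0,0]]}'
python3 -m creep '{"delta_pos":[[0,-0.001,0]],"twist":[[0,0,0]]}'
python3 -m creep '{"delta_pos":[[0,-0.0005,0]],"twist":[[0,0,0]]}'
```

```text
t: 30.43
ee_pos: [505.8, 42.5, 178.6]
orientation: [0.063, -3.14, 0.001]
ft_force: [-0.6, 2.1, -1.9]
width: 39.5
grasp_force: 1.0
t: 30.52
ee_pos: [505.8, 42.2, 178.6]
orientation: [0.062, -3.14, -0.002]
ft_force: [-1.1, 10.8, -3.3]
width: 39.4
grasp_force: 5.8
t: 30.6
ee_pos: [505.8, 42.2, 178.6]
orientation: [0.061, -3.14, -0.003]
ft_force: [-1.2, 13.0, -2.8]
width: 39.4
grasp_force: 6.1
```

The stop is reached, so the cover is shut. I'll back off, rise and check.

```bash
python3 -m creep '{"delta_pos":[[0,0.006,0],[0,0.008,0],[0,0,0],[0,0,-0.01],[0,0,-0.03],[0,0,-0.035],[0,0,-0.035],[0,0,-0.01],[0,0,0]],"twist":[[0,0,0],[0,0,0],[0,0,0],[0,0,0],[0,0,0],[0,0,0],[0,0,0],[0,0,0],[0,0,0]]}'
python3 look.py w8 184,200 150,200
python3 -c "
from workcell import *;import cv2
im,d=get_image('scene');cv2.imwrite('pics/end.png',im[:,:,::-1])"
```

```text
t: 31.35
ee_pos: [507.5, 55.0, 302.7]
orientation: [-0.063, 3.134, -0.0]
ft_force: [-0.6, -0.3, -0.9]
width: 39.2
grasp_force: 0.0
184,200 [ 282  148   16   97 1444] [502.4  55.1 193.3] [504.5  55.4] [80.  11.7] 2.1
150,200 [  185    89   375   190 65044] [490.3 132.5 164.2] [501.4 130.1] [168.9 320.5] 2.1
```

View pics/end.png

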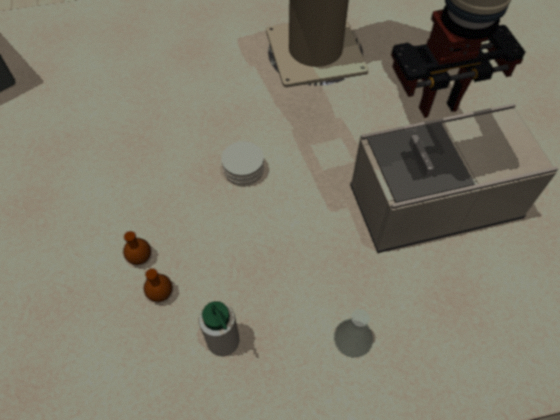

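The final view shows the cover shut, with its handle at (423,155) measuring (504.5, 55.4), which is over the well centre. The bystanders and look-alikes are where they were, and the gripper is clear.

```bash
python3 -c "
from workcell import *
print(close_job())"
```

```text
the job is handed in; nothing more can be done
None
```

The job is handed in at about 31 s of the 72 s allowed: the carrier was set down upright in the well with the flask seated (last seen just before closing), the cover is fully shut, and the bystanders were left alone.

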